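Turn a tray of tube caps over into a clean tray

TASK

The yellow tray in the turn-over jig holds three green tube caps. Lay the matching empty white three-pocket tray, which lies face-down on the table, face-down on top of it between the jig's guides, then swing the jig's red handle all the way over to the far side so that the stack lies upside-down and all the caps are in the white tray's pockets, and let go.

Things in the scene. Friction and masses are not known exactly. Their poses are not given: they have to be found in the camera images.
- receiver_mid (a point): Centre, half-way up, of the empty white tray: 135 (x) x 47 (y) x 16 mm, face-down on the table, z out of its back (up now, down when turned over). Pinch it across the 47 mm. Three pockets along x (-44, 0, 44 mm), 41 mm square, 10 deep; walls 3, floor 6. Three blue rings mark its back; a shorter white tray (91 mm, two rings) lies near and does not match.
- full_tray_mid (a point): Centre, half-way up, of the yellow tray, same size, open side up, x along its length (parallel to the hinge). The white tray's centre comes 16 mm above it. It sits in the jig's leaf, plate 8 mm below this point, between steel guides (1 to 2 mm play, tops 28 mm above this point, flared 10 mm to lead the white tray in) that leave the middle 48 mm of the long sides open for fingers.
- handle (a point): Middle of the jig's red grip bar, 13 mm diameter, 80 mm long, 40 mm above the table; x along the bar (parallel to the hinge), y level across the yellow tray to the hinge, z up at the start. Pinch it from above; it turns in the fingers along a half circle of 150 mm radius about the hinge, up and over, ending 40 mm high on the other side. 30 mm free between bar and guides.
- hinge (a point): Middle of the jig's level hinge axis, 40 mm above the table, fixed; x along the axis, y away from the yellow tray to the landing side. Just beyond it stands a second leaf, upright, two prongs to 130 mm above the table. Near the upright the stack meets it; it holds the stack together and is pushed down flat with it, stiff: about 4 N at the bar, all the way.
- cap_a: Green plastic tube cap, 34 mm diameter, 12 mm high, loose in a pocket of the yellow tray, 2 mm proud of its rim; origin at the centre of its underside.
- cap_b: A second such green cap.
- cap_c: A third such green cap.
Mind the look-alikes: they are no part of the job. What is shaped like the part that bears receiver_mid but black is not meant.

How it is judged (in metres and radians):
On the way:
1. the white tray lies face-down on the yellow tray, square with it, the yellow tray still level (distance between receiver_mid and full_tray_mid below 0.019 m and horizontal distance between receiver_mid and full_tray_mid below 0.008 m and angle between the x axis of receiver_mid and the x axis of full_tray_mid, either way round below 0.15 rad and angle between each of receiver_mid, full_tray_mid's own z axis and vertical below 0.15 rad and contact force between the fingers and anything else below 0.5 N), for 0.2 s.
At the end, for the whole second after the job is handed in: Both trays turned over, within 10 degrees of level, the yellow on the white (centres within 21 mm), the white one low on the lowered leaf (centre 18 to 45 mm above the table); each cap down in the white tray, at most 3 mm off its proper seat, and at rest (angle between each of receiver_mid, full_tray_mid's own z axis and vertical above 2.97 rad and distance between receiver_mid and full_tray_mid below 0.021 m and height (world z) of receiver_mid between 0.018 and 0.045 m and x of cap_a in the frame of receiver_mid between -0.067 and 0.067 m and y of cap_a in the frame of receiver_mid between -0.021 and 0.021 m and z of cap_a in the frame of receiver_mid between -0.0135 and 0.004 m and linear speed of each of cap_a, cap_b, cap_c below 0.02 m/s and x of cap_b in the frame of receiver_mid between -0.067 and 0.067 m and y of cap_b in the frame of receiver_mid between -0.021 and 0.021 m and z of cap_b in the frame of receiver_mid between -0.0135 and 0.004 m and x of cap_c in the frame of receiver_mid between -0.067 and 0.067 m and y of cap_c in the frame of receiver_mid between -0.021 and 0.021 m and z of cap_c in the frame of receiver_mid between -0.0135 and 0.004 m); the robot touches nothing.
It also fails if it takes over 72 s, if anything falls off the work surface, if the arm or the gripper's body presses on something with over 40 N, if the wrist force passes 120 N, or if a joint passes its speed limit or range.

ROBOT

A 7-joint arm with a two-finger parallel gripper is mounted at the origin on a cart in front of the work surface, level with it; the furniture and walls round the work are solid. World frame = base frame: x ahead of the robot, y to its left, z up, the work surface at z = 0. Lengths are in mm, angles in rad, forces in N, time in s.
With the tool pointing down it reaches from about 400 to 900 mm from the base axis. Payload 5.6 kg.
Tool frame: the origin (TCP) lies at the very end of the fingers, on their centre line; the grasp point (between the pads) lies 19 mm behind it; z points along the fingers, y is the line along which they close (so a half turn about z gives the same grasp; the last joint's range is limited). The gripper opens to 92 mm and grips with 3 to 60 N. Pads are 20 mm wide; open, the fingers measure 128 mm over their backs; the gripper's body (75 mm by 189 mm) begins 69 mm behind the grasp point.
Start: joints at [1.284, 0.468, -0.012, 1.603, 0.006, 1.071, -0.056], TCP at [156.862, -630.796, 214.592] pointing down, gripper open.
Joint ranges: [-2.53, 2.53], [-0.31, 2.02], [-1.57, 1.55], [0.28, 2.44], [-1.29, 4.43], [0.15, 1.84], [-2.92, 2.92]. Speed limits (rad/s): [2.57, 2.57, 3.14, 3.14, 3.14, 3.14, 3.14].

INTERFACE

Orientations are given as [roll, pitch, yaw] about the fixed x, y, z axes, in that order (R = Rz(yaw) Ry(pitch) Rx(roll)).
In Python, from rig import telemetry, optics, r gives the robot as it stands. The module is installed in compiled form; this text tells all that it offers.
- The arm moves only by the tool arm_command, never from a script. Its argument "moves" is a list that holds one entry, the list of rows, each a list of 5 numbers: the shift along the tool's x, y, z in mm, then the turn about the tool's z in rad, then the opening in per cent of the stroke, from 0 (shut) to 100 (fully open). A call has 1 to 20 rows; each row shifts and turns the commanded pose from where the row before left it, along the tool's axes as they then stand; what a row does not reach is not made up. A row lasts 1/12 s, in which the tool goes at most 41.7 mm and 7.16 degrees, less where a joint would pass 70% of its speed; a pose out of reach is approached as far as the arm can. A call is refused whole if a number of a shift passes 41.7 or a number of a turn 0.125, either way. A call with a gripper value outside its range is refused whole. The fingers move at their own pace and stop on an object; "grip_force" is the grip in N (left out, the last holds). Time passes only in rows, so rows that do not move let the fingers close. It gives the time, the measured TCP pose, the force, the opening and the grip force at its end, in the units of the state.
- telemetry.state(): the state, without advancing time (a new reading comes with each control period).
- optics.grab_frame(name): name is "side" or "top"; returns the picture (480x640x3 uint8, red, green, blue); there is no depth.
- optics.camera_model(name): a dict with "mtx" (3x3 intrinsics, pixels), "world_from_camera" (4x4, takes a point from camera to world coordinates). Camera axes: x right, y down, z forward; pixel columns grow to the right and rows downward; lengths in mm; the calibration is good to about 2 mm. A picture is of the moment at which its call begins. camera_model takes no time and is no camera call.
- r.finish_job(): hands the job in; it is judged then, once.
The state is a dict: "time": time; "qpos": joint angles; "joint_vel": joint speeds; "joint_efforts": joint torques, N m; "tcp_pos": TCP position; "ee_rot": TCP orientation; "ft_force": force on the tool from outside, world axes, zero at the start; "moment": the same for the moment, N m; "grip_width": finger opening in mm; "grip_force": force on a finger pad.
Only numpy, scipy, OpenCV 4.12 (cv2) and the standard library are available. Lean on these libraries where they do the work, as an engineer would, in place of code of your own. Each camera call takes 0.05 s, during which the arm holds its last target. There are 200 camera calls.

## Working session

There is one attempt and no reset: what is moved stays moved. The work goes in short steps, Python scripts to look and compute and a tool call to move; the robot and the scene stay as the last step left them, time stands still between calls to the robot, and variables do not carry over. Pictures are saved under pics/ and viewed, at most 10 in all, crops included, and the job is handed in when it is done.

Besides the shell and the picture viewer there is one more tool, called after "Request:" by a JSON object that holds its "op" and its "data", one argument or row to a line. arm_command: Moves the arm, as the interface text tells. Its arguments: {"type":"object","properties":{"moves":{"type":"array"},"grip_force":{"type":"number"}},"required":["moves"]}

```bash
mkdir -p pics
python3 - <<'E'
from rig import telemetry, optics, r
import cv2,numpy as np
s=telemetry.state(); print({k:np.round(v,3).tolist() for k,v in s.items()})
for n in("side","top"):
    im=optics.grab_frame(n); cv2.imwrite(f"pics/{n}0.png",im[:,:,::-1]); m=optics.camera_model(n); print(n,np.round(m["mtx"],1).tolist(),np.round(m["world_from_camera"],3).tolist())
E
```

```text
{'time': 0.0, 'qpos': [1.284, 0.468, -0.012, 1.604, 0.006, 1.071, -0.056], 'joint_vel': [-0.001, -0.0, -0.001, 0.001, 0.001, 0.0, -0.001], 'joint_efforts': [-0.0, -52.056, -0.013, -24.374, -0.057, 0.017, 0.0], 'tcp_pos': [156.68, -630.229, 213.634], 'ee_rot': [-3.14, 0.0, 0.244], 'ft_force': [0.481, -0.751, -0.25], 'moment': [0.01, 0.012, -0.061], 'grip_force': 0.0, 'grip_width': 92.046}
side [[508.5, 0.0, 317.4], [0.0, 508.5, 241.0], [0.0, 0.0, 1.0]] [[-0.996, 0.063, -0.056, 576.237], [0.083, 0.597, -0.798, 815.529], [-0.017, -0.8, -0.6, 858.494], [0.0, 0.0, 0.0, 1.0]]
top [[487.4, 0.0, 317.8], [0.0, 487.4, 235.1], [0.0, 0.0, 1.0]] [[0.011, -0.998, 0.055, 388.819], [-1.0, -0.012, -0.003, -255.804], [0.004, -0.054, -0.999, 1626.39], [0.0, 0.0, 0.0, 1.0]]
```

View pics/side0.png

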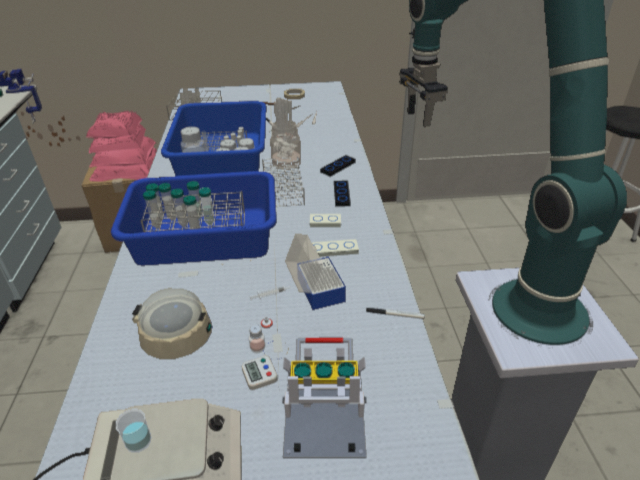

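View pics/top0.png

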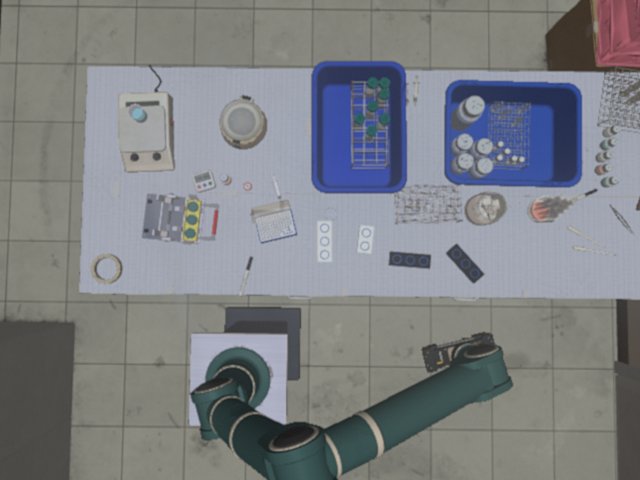

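Top view: there are two white candidates, the three-ring tray at (324,241) and the shorter two-ring tray at (366,239). The black ones at (410,260) and (465,263) are excluded by colour. The three-ring tray fits. The jig is at (185,218) with its red bar at (215,221). I'll confirm this in one crop and measure.

```bash
cat > h.py <<'E'
from rig import telemetry, optics, r
import cv2,numpy as np
def ray(n,uv):
    m=optics.camera_model(n);T=m["world_from_camera"]
    d=T[:3,:3]@np.linalg.solve(m["mtx"],[uv[0],uv[1],1]);return T[:3,3],d
def onz(n,uv,z):
    o,d=ray(n,uv);return o+d*(z-o[2])/d[2]
def tri(a,b):
    (o1,d1),(o2,d2)=ray("top",a),ray("side",b)
    t=np.linalg.lstsq(np.c_[d1,-d2],o2-o1,rcond=None)[0]
    p,q=o1+d1*t[0],o2+d2*t[1];return (p+q)/2,np.linalg.norm(p-q)
def blobs(im,lo,hi,roi,amin=15):
    x0,y0,x1,y1=roi;h=cv2.cvtColor(im[y0:y1,x0:x1],cv2.COLOR_RGB2HSV)
    m=cv2.inRange(h,np.array(lo),np.array(hi))
    cs,_=cv2.findContours(m,cv2.RETR_EXTERNAL,cv2.CHAIN_APPROX_NONE)
    out=[]
    for c in cs:
        if cv2.contourArea(c)>=amin:
            c=c+[x0,y0];(cx,cy),wh,a=cv2.minAreaRect(c.astype(np.float32));M=cv2.moments(c)
            out.append((cv2.contourArea(c),M['m10']/M['m00'],M['m01']/M['m00'],cx,cy,*wh,a))
    return sorted(out,reverse=True)
E
python3 - <<'E'
from h import *
t=optics.grab_frame("top");s=optics.grab_frame("side")
a=cv2.resize(t[195:275,130:390],None,fx=3,fy=3,interpolation=cv2.INTER_CUBIC)
b=cv2.resize(s[200:470,240:400],None,fx=2,fy=2,interpolation=cv2.INTER_CUBIC)[:,:]
b1=cv2.resize(s[320:470,260:390],None,fx=2.2,fy=2.2,interpolation=cv2.INTER_CUBIC);b2=cv2.resize(s[200:270,280:380],None,fx=3,fy=3,interpolation=cv2.INTER_CUBIC)
c=np.zeros((600,800,3),np.uint8);c[:a.shape[0],:a.shape[1]]=a;c[245:245+b1.shape[0],:b1.shape[1]]=b1;c[245:245+b2.shape[0],400:400+b2.shape[1]]=b2
cv2.imwrite("pics/crop1.png",c[:,:,::-1])
R={"red":((0,150,80),(8,255,255)),"yel":((22,130,90),(34,255,255)),"grn":((60,120,30),(95,255,255)),"white":((15,3,205),(60,45,255)),"ring":((90,60,60),(125,255,255))}
for n,im,rj,rt in(("top",t,(140,190,225,248),(310,212,336,268)),("side",s,(275,330,375,400),(300,205,365,262))):
    for k in R:
        for bb in blobs(im,*R[k],rt if k in("white","ring") else rj,8)[:4]: print(n,k,np.round(bb,1))
E
```

```text
side red [107.5 323.9 339.5 324.  339.5   3.   36.   90. ]
side yel [422.  323.8 371.1 323.5 371.5  23.   67.   90. ]
side yel [ 15.5 300.1 380.1 300.  380.    4.    4.   90. ]
side yel [ 14.  347.  380.4 347.  380.5   5.    4.   90. ]
side grn [157.5 323.2 369.7 323.  369.5  13.   14.   90. ]
side grn [153.5 345.7 369.3 345.5 369.5  13.   15.   90. ]
side grn [146.  302.  369.7 302.  369.5  13.   14.   90. ]
side white [ 35.  340.4 245.1 340.5 245.   11.4   7.5  69.4]
side white [ 33.  324.2 245.8 324.5 246.    8.    9.   90. ]
side white [ 22.5 324.7 218.1 325.  218.    6.    6.   90. ]
side white [ 15.5 355.1 244.3 353.8 243.6  10.7   5.4  63.4]
```

View pics/crop1.png

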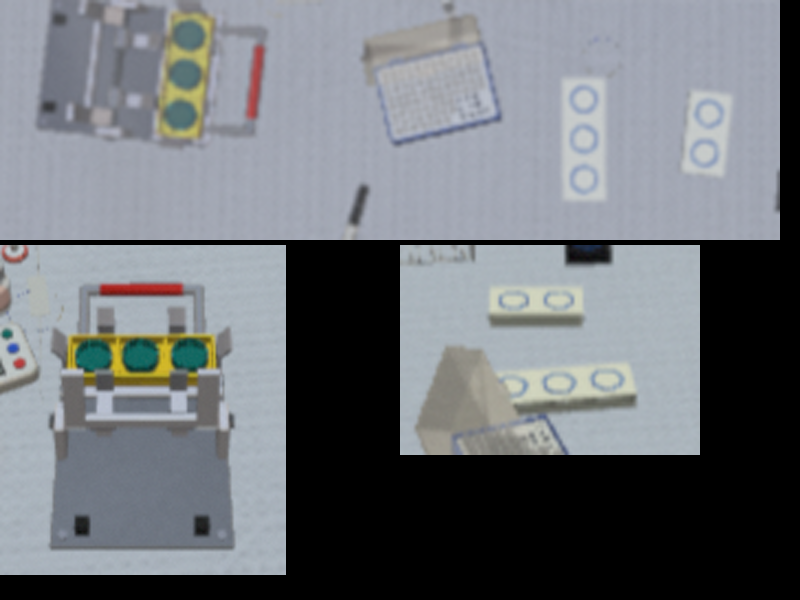

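The crop confirms the white tray with three rings at top (324.7,241), long side along image rows. The red bar is at (215,222) and the three green caps lie in the yellow tray at about (192,220). I need looser colour limits for the top view.

Run:
```python
from h import *
t=optics.grab_frame("top");s=optics.grab_frame("side")
h=cv2.cvtColor(t,cv2.COLOR_RGB2HSV)
for u,v in((215,222),(192,200),(192,219),(200,219),(318,241),(330,241),(345,241),(320,228)): print((u,v),h[v,u])
R={"red":((0,110,80),(10,255,255),(205,200,225,248)),"yel":((18,80,90),(36,255,255),(175,190,205,248)),"grn":((60,40,30),(105,255,140),(180,196,202,240)),"white":((0,0,212),(180,30,255),(308,212,342,270)),"ring":((95,40,60),(125,255,255),(312,216,337,266))}
B={k:blobs(t,*R[k],8)[:4] for k in R}
for k in B:
    for b in B[k]: print(k,np.round(b,1))
S={"red":((0,150,80),(8,255,255)),"grn":((60,120,30),(95,255,255))}
sg=sorted(blobs(s,*S["grn"],(275,330,375,400),50),key=lambda b:b[1]); tg=sorted(B["grn"],key=lambda b:b[2])
print("caps")
for a,b in zip(tg,sg): print(np.round(tri(a[1:3],b[1:3])[0],1),tri(a[1:3],b[1:3])[1])
if B["red"]: print("handle",tri(B["red"][0][1:3],(323.9,339.5)),onz("top",B["red"][0][1:3],46))
```

```text
(215, 222) [  0 149 164]
(192, 200) [ 28  81 160]
(192, 219) [ 92  65 118]
(200, 219) [120  16 171]
(318, 241) [ 98   5 200]
(330, 241) [100   8 201]
(345, 241) [112  25 182]
(320, 228) [109  49 191]
yel [133.  192.2 221.8 191.1 219.7  14.2  40.5   6.7]
grn [ 55.5 189.7 232.8 189.5 233.    8.    9.   90. ]
grn [ 52.  191.3 219.1 191.  219.    8.    8.   90. ]
grn [ 47.5 192.6 206.2 193.  206.    8.    8.   90. ]
ring [ 52.5 324.1 227.8 324.  228.    8.    8.   90. ]
caps
[565.8 150.   37.8] 0.244750782674889
[523.3 153.6  36.7] 0.05391861287532319
[478.2 157.5  37.3] 0.05608568959282487
```

Run:
```python
from h import *
t=optics.grab_frame("top");s=optics.grab_frame("side")
h=cv2.cvtColor(t,cv2.COLOR_RGB2HSV)
rg=np.roll(t,0); 
def mom(im,mask,x0,y0):
    p=np.argwhere(mask)[:,::-1]+[x0,y0]; return p
sub=t[200:248,205:225].astype(int); p=mom(t,(sub[...,0]-sub[...,1]>60),205,200); 
rc=cv2.minAreaRect(p.astype(np.float32)); print("red",len(p),p.mean(0),rc)
c=p.mean(0); print("handle tri",tri(c,(323.9,339.5)),"z46",onz("top",c,44))
vx=cv2.fitLine(p.astype(np.float32),cv2.DIST_L2,0,.01,.01).ravel(); 
A=onz("top",c+20*vx[:2],42)-onz("top",c-20*vx[:2],42); print("handle dir deg",np.degrees(np.arctan2(A[1],A[0])), "len px ext", p.min(0),p.max(0))
# white tray: fill
sub=h[210:272,305:345]; m=((sub[...,1]<16)&(sub[...,2]>190)).astype(np.uint8)
m=cv2.morphologyEx(m,cv2.MORPH_OPEN,np.ones((2,2)));cs,_=cv2.findContours(m,0,1);c=max(cs,key=cv2.contourArea)+[305,210]
rc=cv2.minAreaRect(c.astype(np.float32));print("white",rc)
P=np.array([onz("top",q,16) for q in cv2.boxPoints(rc)]);print(P.round(1).tolist(),"ctr",P.mean(0),[np.linalg.norm(P[i]-P[i-1]).round(1) for i in range(4)])
# rings from blue-ness
d=(t[...,2].astype(int)-t[...,0])[210:272,305:345];m=((d>25)).astype(np.uint8)
n,l,st,ce=cv2.connectedComponentsWithStats(m,connectivity=8)
for i in range(1,n):
    if st[i,4]>15:
        x,y,w,hh,a=st[i]; q=np.array([x+w/2-.5+305,y+hh/2-.5+210]);q2=ce[i]+[305,210];print("ring",q,q2,a,onz("top",q2,16).round(1))
```

```text
red 55 [214.69090909 221.70909091] ((214.69232177734375, 221.9615478515625), (2.3566598892211914, 22.326250076293945), 7.125016689300537)
handle tri (array([515.02984565,  76.29659717,  39.93953699]), np.float64(0.7053652636117118)) z46 [515.05619654  75.40180253  44.        ]
handle dir deg -5.766173451363319 len px ext [213 211] [217 233]
white ((325.0, 242.0), (40.0, 14.0), 90.0)
[[520.3, -260.8, 16.0], [520.9, -307.2, 16.0], [388.5, -308.5, 16.0], [388.0, -262.4, 16.0]] ctr [ 454.40301383 -284.7478591    16.        ] [np.float64(132.4), np.float64(46.4), np.float64(132.4), np.float64(46.2)]
ring [324. 228.] [324.16666667 228.11111111] 36 [ 500.3 -281.5   16. ]
ring [324. 241.] [324.27777778 240.97222222] 36 [ 457.6 -282.3   16. ]
ring [324.  254.5] [323.85294118 254.67647059] 34 [ 412.3 -281.4   16. ]
```

Request:
{"op": "arm_command", "data": {
  "moves": [
    [[0,0,0,0.122,100],[0,0,0,0.122,100],[20,-23,0,0,100],[20,-23,0,0,100],[20,-23,0,0,100],[20,-23,0,0,100],[20,-23,0,0,100],[20,-23,0,0,100],[20,-23,0,0,100],[20,-23,0,0,100],[20,-23,0,0,100],[20,-23,0,0,100],[20,-23,0,0,100],[20,-23,0,0,100],[20,-23,0,0,100],[20,-23,0,0,100],[10,-13,0,0,100],[10,-13,0,0,100],[0,0,0,0,100],[0,0,0,0,100]]
  ],
  "grip_force": 20
}}

```text
time: 2.07
tcp_pos: [457.1, -282.6, 214.6]
ee_rot: [3.141, 0.0, 0.001]
ft_force: [0.6, 0.0, -0.8]
grip_width: 91.7
grip_force: 0.0
```

Request:
{"op": "arm_command", "data": {
  "moves": [
    [[0,0,20,0,100],[0,0,20,0,100],[0,0,20,0,100],[0,0,20,0,100],[0,0,20,0,100],[0,0,20,0,100],[0,0,20,0,100],[0,0,20,0,100],[0,0,20,0,100],[0,0,10,0,100],[0,0,10,0,100],[0,0,8,0,100],[0,0,0,0,100],[0,0,0,0,80],[0,0,0,0,65],[0,0,0,0,55],[0,0,0,0,45],[0,0,0,0,40],[0,0,0,0,40],[0,0,0,0,40]]
  ]
}}

```text
time: 3.73
tcp_pos: [457.1, -282.8, 6.8]
ee_rot: [3.141, -0.0, -0.0]
ft_force: [0.1, 0.8, 1.4]
grip_width: 47.2
grip_force: 0.1
```

Run:
```python
from h import *
s=optics.grab_frame("side");t=optics.grab_frame("top")
a=cv2.resize(s[170:290,260:400],None,fx=4,fy=4,interpolation=cv2.INTER_CUBIC)
cv2.imwrite("pics/g1.png",a[:,:,::-1]);print(telemetry.state()["tcp_pos"],telemetry.state()["ft_force"])
```

```text
[ 457.05676745 -282.84515468    6.76056361] [-0.9568634   0.96035112  2.49986917]
```

View pics/g1.png

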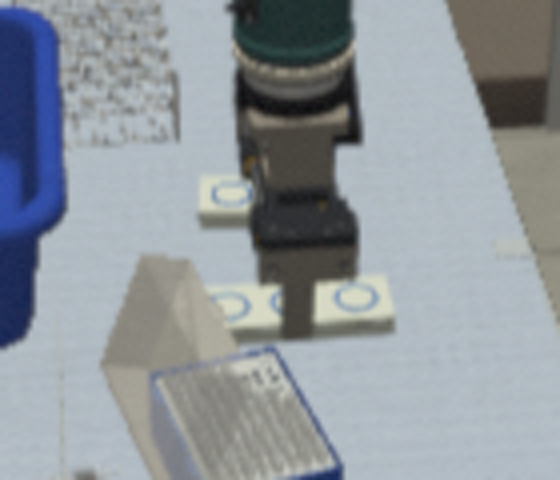

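The finger (crop x 298) sits over the middle ring, between the outer rings at crop x 232 and 356. Next I close firmly and lift.

Request:
{"op": "arm_command", "data": {
  "moves": [
    [[0,0,0,0,25],[0,0,0,0,25],[0,0,0,0,25],[0,0,0,0,25],[0,0,-5,0,25],[0,0,-10,0,25],[0,0,-15,0,25],[0,0,-20,0,25],[0,0,-20,0,25],[0,0,-20,0,25],[0,0,-20,0,25],[0,0,-20,0,25],[0,0,-20,0,25],[0,0,-10,0,25],[0,0,0,0,25],[0,0,0,0,25]]
  ],
  "grip_force": 25
}}

```text
time: 5.17
tcp_pos: [456.8, -282.9, 166.8]
ee_rot: [3.141, -0.001, -0.0]
ft_force: [-0.8, -0.0, -0.8]
grip_width: 46.7
grip_force: 25.0
```

Run:
```python
from h import *
s=optics.grab_frame("side");print(telemetry.state()["tcp_pos"])
cv2.imwrite("pics/g2.png",cv2.resize(s[100:260,260:420],None,fx=3.5,fy=3.5,interpolation=cv2.INTER_CUBIC)[:,:,::-1])
```

```text
[ 456.34849953 -282.64931287  165.88493758]
```

View pics/g2.png

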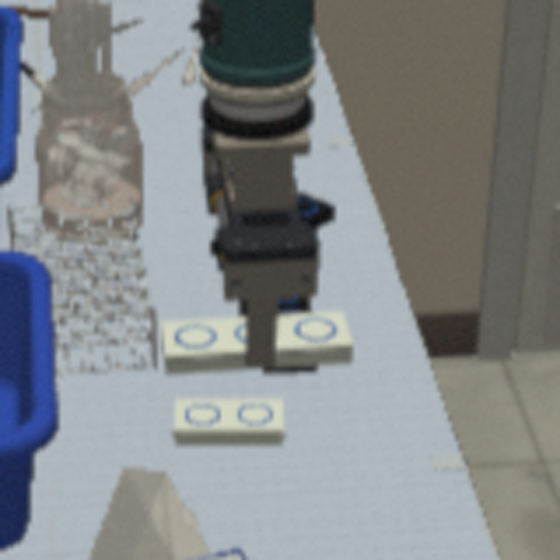

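The rings sit at crop (195,336) and (318,329), so the tray hangs level. I'll work out its centre relative to the TCP.

Run:
```python
from h import *
s=optics.grab_frame("side");p=telemetry.state()["tcp_pos"]
d=(s[...,2].astype(int)-s[...,0]);h=cv2.cvtColor(s,cv2.COLOR_RGB2HSV)
m=((d[186:206,303:364]>8)).astype(np.uint8)
n,l,st,ce=cv2.connectedComponentsWithStats(m,connectivity=8);P=[]
for i in range(1,n):
    if st[i,4]>12:
        x,y,w,hh,a=st[i];q=(x+303+(w-1)/2,y+186+(hh-1)/2);P.append(onz("side",q,p[2]+1.2+8));print(q,st[i],ce[i]+[303,186],P[-1].round(1))
for q in((315.7,196),(350.9,194)):
    print(onz("side",np.array(q)-.36,p[2]+9.2).round(1))
print(p, "bar px check jig caps top z", )
```

```text
(np.float64(315.5), np.float64(195.5)) [  0   0  26  20 152] [313.73026316 189.95394737] [ 500.8 -287.9  174.6]
(np.float64(343.0), np.float64(187.5)) [37  0  7  4 22] [342.54545455 187.59090909] [ 426.4 -319.4  174.6]
(np.float64(355.5), np.float64(195.5)) [ 45   0  16  20 121] [358.72727273 193.70247934] [ 399.7 -276.7  174.6]
(np.float64(350.0), np.float64(194.0)) [41  5 13  7 35] [349.71428571 194.11428571] [ 412.6 -285.4  174.6]
(np.float64(315.5), np.float64(196.0)) [ 7  7 12  7 35] [315.25714286 196.57142857] [ 501.  -285.5  174.6]
[ 501.2 -287.3  174.6]
[ 411.  -287.   174.6]
[ 456.16833422 -282.47007321  165.43055738] bar px check jig caps top z
```

Run:
```python
from h import *
t=cv2.imread("pics/top0.png")[:,:,::-1].astype(int);s=cv2.imread("pics/side0.png")[:,:,::-1].astype(int)
def rc(im,roi,th):
    x0,y0,x1,y1=roi;m=(im[y0:y1,x0:x1,0]-im[y0:y1,x0:x1,2])>th
    m=cv2.morphologyEx(m.astype(np.uint8),cv2.MORPH_CLOSE,np.ones((9,9)))
    c=max(cv2.findContours(m,0,1)[0],key=cv2.contourArea)+[x0,y0];return cv2.minAreaRect(c.astype(np.float32)),c
R,c=rc(t,(175,190,206,250),30);print(R)
B=np.array([onz("top",q,35) for q in cv2.boxPoints(R)]);print(B.round(1).tolist(),B.mean(0).round(1))
for i in range(4):
    e=B[i]-B[i-1];print(np.linalg.norm(e).round(1),np.degrees(np.arctan2(e[1],e[0])).round(1))
R,c=rc(s,(280,355,370,395),60);print("side",R,c.reshape(-1,2).min(0),c.reshape(-1,2).max(0))
```

```text
((191.25425720214844, 219.58872985839844), (14.897258758544922, 41.77074432373047), 6.709836959838867)
[[456.4, 184.5, 35.0], [592.8, 172.1, 35.0], [587.6, 123.5, 35.0], [451.3, 136.1, 35.0]] [522.  154.1  35. ]
48.7 83.9
136.9 -5.2
48.9 -96.1
136.9 174.7
side ((323.5, 371.5), (23.0, 67.0), 90.0) [290 360] [357 383]
```

Request:
{"op": "arm_command", "data": {
  "moves": [
    [[0,0,0,0.09,25],[1.4,-24,0,0,25],[1.4,-24,0,0,25],[1.4,-24,0,0,25],[1.4,-24,0,0,25],[1.4,-24,0,0,25],[1.4,-24,0,0,25],[1.4,-24,0,0,25],[1.4,-24,0,0,25],[1.4,-24,0,0,25],[1.4,-24,0,0,25],[1.4,-24,0,0,25],[1.4,-24,0,0,25],[1.4,-24,0,0,25],[1.4,-24,0,0,25],[1.4,-24,0,0,25],[1.4,-24,0,0,25],[1.4,-24,0,0,25],[1.4,-24,0,0,25],[0.8,-9,0,0,25]]
  ]
}}

```text
time: 6.93
tcp_pos: [521.7, 157.7, 165.2]
ee_rot: [-3.14, 0.002, -0.086]
ft_force: [-0.4, 0.6, -0.1]
grip_width: 46.9
grip_force: 25.0
```

Request:
{"op": "arm_command", "data": {
  "moves": [
    [[0,0,0,0,25],[0,0,0,0,25],[0,0,12,0,25],[0,0,12,0,25],[0,0,12,0,25],[0,0,12,0,25],[0,0,12,0,25],[0,0,12,0,25],[0,0,12,0,25],[0,0,0,0,25],[0,0,0,0,25]]
  ]
}}

```text
time: 7.85
tcp_pos: [522.1, 154.0, 81.6]
ee_rot: [3.141, 0.002, -0.09]
ft_force: [0.1, -0.1, -1.2]
grip_width: 46.6
grip_force: 25.0
```

Run:
```python
from h import *
s=optics.grab_frame("side");print(telemetry.state()["tcp_pos"])
cv2.imwrite("pics/g3.png",cv2.resize(s[280:420,250:400],None,fx=4,fy=4,interpolation=cv2.INTER_CUBIC)[:,:,::-1])
```

```text
[522.65606971 154.1951857   82.37933294]
```

View pics/g3.png

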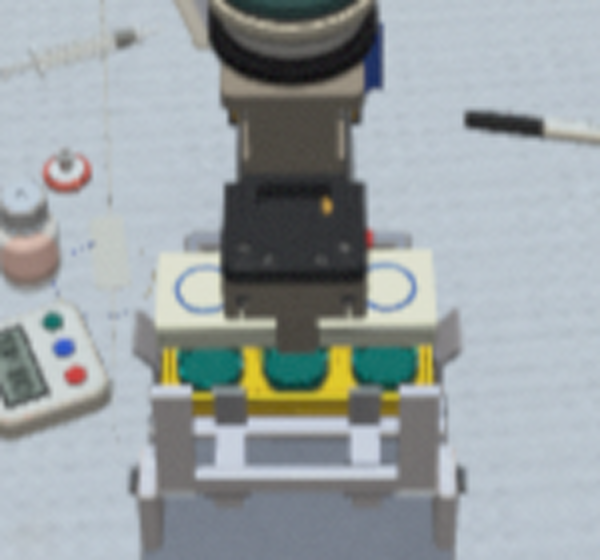

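The white tray (crop x 157–436) is centred over the yellow tray (165–430) and between the guides. I'll lower it slowly.

Request:
{"op": "arm_command", "data": {
  "moves": [
    [[0,0,4,0,25],[0,0,4,0,25],[0,0,4,0,25],[0,0,4,0,25],[0,0,4,0,25],[0,0,4,0,25],[0,0,4,0,25],[0,0,4,0,25],[0,0,2,0,25],[0,0,0,0,25],[0,0,0,0,25]]
  ]
}}

```text
time: 8.82
tcp_pos: [522.5, 154.3, 48.4]
ee_rot: [-3.141, 0.0, -0.09]
ft_force: [-0.4, 1.1, -0.5]
grip_width: 46.6
grip_force: 25.0
```

Request:
{"op": "arm_command", "data": {
  "moves": [
    [[0,0,2,0,25],[0,0,1.5,0,25],[0,0,1,0,25],[0,0,0,0,25],[0,0,0,0,25]]
  ]
}}

```text
time: 9.23
tcp_pos: [522.8, 154.3, 46.4]
ee_rot: [3.141, -0.001, -0.09]
ft_force: [-6.6, -1.9, 19.7]
grip_width: 47.0
grip_force: 25.0
```

Request:
{"op": "arm_command", "data": {
  "moves": [
    [[0,0,-2,0,25],[-1.2,0,0,0,25],[0,0,0,0,25],[0,0,1,0,25],[0,0,1,0,25],[0,0,0,0,25],[0,0,0,0,25]]
  ]
}}

```text
time: 9.82
tcp_pos: [522.0, 154.3, 46.2]
ee_rot: [3.141, -0.001, -0.09]
ft_force: [-5.7, -0.3, 21.2]
grip_width: 46.8
grip_force: 25.0
```

Run:
```python
from h import *
s=optics.grab_frame("side");print(telemetry.state()["tcp_pos"],telemetry.state()["moment"])
cv2.imwrite("pics/g4.png",cv2.resize(s[320:420,270:380],None,fx=6,fy=6,interpolation=cv2.INTER_CUBIC)[:,:,::-1])
```

```text
[521.96897365 154.2956009   46.23856145] [-0.26466698  1.40505881  0.00837758]
```

View pics/g4.png

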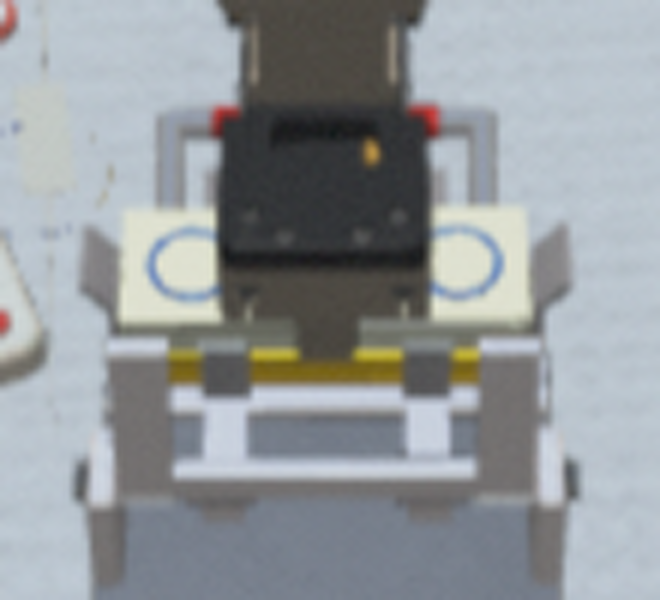

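The white tray is inside the end guides, but it seems held on the left (+x) flare, and a strip of yellow rim still shows at crop row 353. I'll shift it further in −x.

Request:
{"op": "arm_command", "data": {
  "moves": [
    [[0,0,-3,0,25],[-2,0,0,0,25],[0,0,0,0,25],[0,0,1,0,25],[0,0,1,0,25],[0,0,0,0,25],[0,0,0,0,25]]
  ]
}}

```text
time: 10.45
tcp_pos: [520.5, 154.4, 46.3]
ee_rot: [-3.142, -0.002, -0.091]
ft_force: [-1.0, -0.4, 14.8]
grip_width: 46.6
grip_force: 25.0
```

Request:
{"op": "arm_command", "data": {
  "moves": [
    [[0,0,-1.5,0,25],[0,0,0,0,40],[0,0,0,0,55],[0,0,0,0,65],[0,0,0,0,65],[0,0,0,0,65],[0,0,-5,0,65],[0,0,-10,0,65],[0,0,-20,0,65],[0,0,-20,0,65],[0,0,-30,0,65],[0,0,-30,0,65],[0,10,-30,0,50],[0,20,0,0,40],[0,20,0,0,33],[0,20,0,0,33],[0,8,0,0,33],[0,0,0,0,33],[0,0,0,0,33]]
  ]
}}

```text
time: 12.03
tcp_pos: [512.5, 77.1, 192.1]
ee_rot: [-3.141, -0.001, -0.091]
ft_force: [-0.1, 0.2, -0.8]
grip_width: 31.0
grip_force: 0.0
```

Run:
```python
from h import *
s=optics.grab_frame("side");t=optics.grab_frame("top");print(telemetry.state()["tcp_pos"],telemetry.state()["grip_width"])
a=cv2.resize(s[300:410,250:390],None,fx=5,fy=5,interpolation=cv2.INTER_CUBIC)
cv2.imwrite("pics/g5.png",a[:,:,::-1]);cv2.imwrite("pics/t5.png",t[:,:,::-1]);cv2.imwrite("pics/s5.png",s[:,:,::-1])
```

```text
[512.41844314  78.08606383 191.74961929] 30.301132241326595
```

View pics/g5.png

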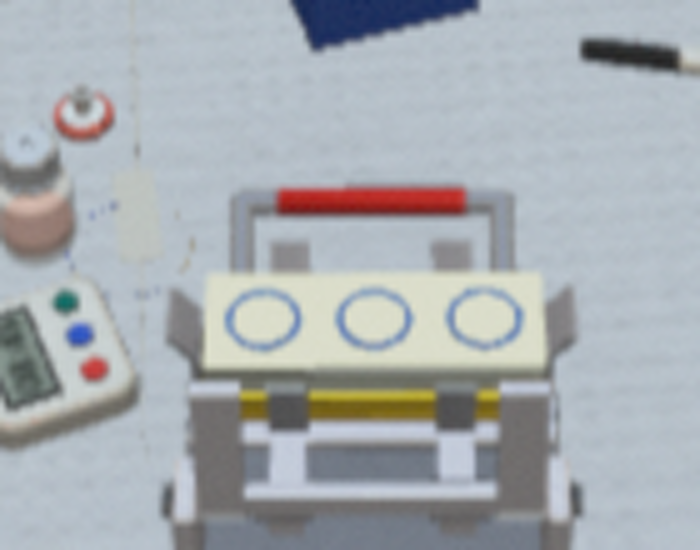

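The tray now looks seated and square, with no rim strip showing. Rings are at crop y 320 and the bar at (372,200). I'll check its height by ray casting.

Run:
```python
from h import *
t=cv2.imread("pics/t5.png")[:,:,::-1].astype(int);s=cv2.imread("pics/s5.png")[:,:,::-1].astype(int)
for q in((263,320),(374,319),(485,319)):
    o,d=ray("side",np.array(q)/5+[250,300]-.4)
    for y in (153,155):
        yy=y; k=(yy-o[1])/d[1];p=o+d*k;p2=yy-(p[0]-522)*.09; p=o+d*(p2-o[1])/d[1];print(p.round(1),end=' ')
    print()
d=t[...,2]-t[...,0];m=(d[195:245,178:206]>25).astype(np.uint8)
n,l,st,ce=cv2.connectedComponentsWithStats(m,connectivity=8)
print([(st[i].tolist(),(ce[i]+[178,195]).round(1).tolist()) for i in range(1,n) if st[i,4]>12])
```

```text
[564.8 149.1  55. ] [564.9 151.1  57.4] 
[520.7 153.1  55.2] [520.9 155.1  57.6] 
[476.7 157.1  54.9] [477.  159.1  57.3] 
[]
```

Back of the tray is at z≈56. White plus yellow front faces span 9.4 px against 9.8 px expected for 32 mm, so it is seated. Now the handle.

Request:
{"op": "arm_command", "data": {
  "moves": [
    [[2,2,0,0,33],[0,0,20,0,33],[0,0,20,0,33],[0,0,20,0,33],[0,0,20,0,33],[0,0,20,0,33],[0,0,15,0,33],[0,0,10,0,33],[0,0,10,0,33],[0,0,10,0,33],[0,0,10,0,33],[0,0,10,0,33],[0,0,5,0,33],[0,0,0,0,33],[0,0,0,0,33]]
  ]
}}

```text
time: 13.38
tcp_pos: [514.2, 74.4, 21.4]
ee_rot: [3.142, 0.0, -0.09]
ft_force: [-0.4, 1.5, -0.4]
grip_width: 30.1
grip_force: 0.0
```

Request:
{"op": "arm_command", "data": {
  "moves": [
    [[0,-1.5,0,0,33],[0,0,0,0,25],[0,0,0,0,18],[0,0,0,0,10],[0,0,0,0,5],[0,0,0,0,0],[0,0,0,0,0],[0,0,0,0,0]]
  ],
  "grip_force": 20
}}

```text
time: 14.05
tcp_pos: [515.0, 78.3, 22.1]
ee_rot: [-3.139, -0.002, -0.089]
ft_force: [0.1, 4.8, -0.4]
grip_width: 12.0
grip_force: 20.0
```

Request:
{"op": "arm_command", "data": {
  "moves": [
    [[0,-2.5,-7.8,0,0],[0,-0.6,-7.8,0,0],[0,-1,-7.8,0,0],[0,-1.4,-7.7,0,0],[0,-1.8,-7.6,0,0],[0,-2.2,-7.5,0,0],[0,-2.6,-7.4,0,0],[0,-3,-7.25,0,0],[0,-3.4,-7.1,0,0],[0,-3.75,-6.9,0,0],[0,-4.1,-6.7,0,0],[0,-4.45,-6.5,0,0],[0,-4.8,-6.2,0,0],[0,-5.1,-6,0,0],[0,-5.4,-5.7,0,0],[0,-5.7,-5.4,0,0],[0,-6,-5.1,0,0],[0,-6.2,-4.8,0,0],[0,-6.5,-4.45,0,0],[0,-6.7,-4.1,0,0]]
  ]
}}

```text
time: 15.72
tcp_pos: [521.5, 149.2, 153.2]
ee_rot: [3.136, 0.0, -0.093]
ft_force: [-0.3, -9.5, 9.5]
grip_width: 12.3
grip_force: 20.0
```

Request:
{"op": "arm_command", "data": {
  "moves": [
    [[0,-6.2,-4.8,0,0],[0,-7.1,-3.4,0,0],[0,-7.25,-3,0,0],[0,-7.4,-2.6,0,0],[0,-7.5,-2.2,0,0],[0,-7.6,-1.8,0,0],[0,-7.7,-1.4,0,0],[0,-7.8,-1,0,0],[0,-7.8,-0.6,0,0],[0,-7.85,-0.2,0,0]]
  ]
}}

```text
time: 16.55
tcp_pos: [528.6, 227.1, 172.7]
ee_rot: [3.141, -0.001, -0.09]
ft_force: [3.6, -6.4, 4.4]
grip_width: 12.0
grip_force: 20.0
```

Request:
{"op": "arm_command", "data": {
  "moves": [
    [[0,-7.85,0.2,0,0],[0,-7.8,0.6,0,0],[0,-7.8,1,0,0],[0,-7.7,1.4,0,0],[0,-7.6,1.8,0,0],[0,-7.5,2.2,0,0],[0,-7.4,2.6,0,0],[0,-7.25,3,0,0],[0,-7.1,3.4,0,0],[0,-6.9,3.75,0,0]]
  ]
}}

```text
time: 17.38
tcp_pos: [534.7, 300.8, 151.6]
ee_rot: [3.139, 0.001, -0.091]
ft_force: [3.9, -4.7, 1.8]
grip_width: 12.2
grip_force: 20.0
```

Request:
{"op": "arm_command", "data": {
  "moves": [
    [[0,-6.7,4.1,0,0],[0,-6.5,4.45,0,0],[0,-6.2,4.8,0,0],[0,-6,5.1,0,0],[0,-5.7,5.4,0,0],[0,-5.4,5.7,0,0],[0,-5.1,6,0,0],[0,-4.8,6.2,0,0],[0,-4.45,6.5,0,0],[0,-4.1,6.7,0,0]]
  ]
}}

```text
time: 18.22
tcp_pos: [539.3, 356.6, 96.7]
ee_rot: [3.141, 0.001, -0.09]
ft_force: [2.5, -3.4, 1.9]
grip_width: 12.5
grip_force: 20.0
```

Request:
{"op": "arm_command", "data": {
  "moves": [
    [[0,-3.75,6.9,0,0],[0,-3.4,7.1,0,0],[0,-3,7.25,0,0],[0,-2.6,7.4,0,0],[0,-2.2,7.5,0,0],[0,-1.8,7.6,0,0],[0,-1.4,7.7,0,0],[0,-1,7.8,0,0],[0,-0.6,7.8,0,0],[0,-0.2,7.85,0,0],[0,0,0,0,0],[0,0,0,0,0],[0,0,0,0,0]]
  ]
}}

```text
time: 19.3
tcp_pos: [541.2, 377.2, 22.5]
ee_rot: [-3.14, 0.0, -0.09]
ft_force: [0.7, 4.9, -1.7]
grip_width: 12.7
grip_force: 20.0
```

Request:
{"op": "arm_command", "data": {
  "moves": [
    [[0,0,1,0,0],[0,0,1,0,0],[0,0,1,0,0],[0,0,0,0,0],[0,0,0,0,0]]
  ]
}}

```text
time: 19.72
tcp_pos: [541.3, 377.2, 20.1]
ee_rot: [-3.14, -0.0, -0.09]
ft_force: [-0.3, 4.9, 0.8]
grip_width: 12.2
grip_force: 20.0
```

Request:
{"op": "arm_command", "data": {
  "moves": [
    [[0,0,1,0,0],[0,0,1,0,0],[0,0,1,0,0],[0,0,0,0,0],[0,0,0,0,0]]
  ]
}}

```text
time: 20.13
tcp_pos: [541.3, 377.2, 17.2]
ee_rot: [-3.14, -0.0, -0.09]
ft_force: [-0.2, 6.1, 1.0]
grip_width: 12.2
grip_force: 20.0
```

Run:
```python
from h import *
s=optics.grab_frame("side");print(telemetry.state()["tcp_pos"],telemetry.state()["ft_force"])
cv2.imwrite("pics/g6.png",cv2.resize(s[320:480,240:400],None,fx=3.7,fy=3.7,interpolation=cv2.INTER_CUBIC)[:,:,::-1])
```

```text
[541.30802927 377.25166353  17.22319573] [-0.82251893  5.21804189  0.37133804]
```

View pics/g6.png

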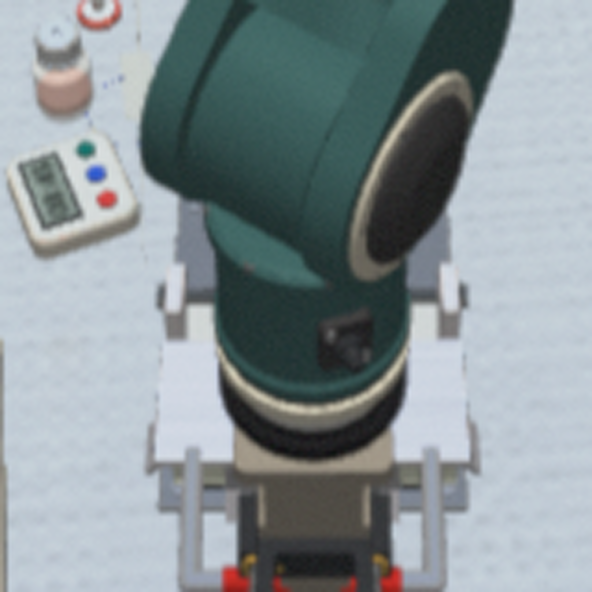

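Request:
{"op": "arm_command", "data": {
  "moves": [
    [[0,-2,-2,0,0],[0,0,0,0,15],[0,0,0,0,25],[0,0,0,0,33],[0,0,0,0,33],[0,0,0,0,33],[0,0,-5,0,33],[0,0,-10,0,33],[0,0,-15,0,33],[0,0,-15,0,33],[0,0,-15,0,33],[0,0,0,0,10],[0,0,0,0,0],[0,0,0,0,0],[0,0,0,0,0]]
  ]
}}

```text
time: 21.43
tcp_pos: [541.2, 377.4, 77.8]
ee_rot: [3.141, 0.001, -0.09]
ft_force: [0.4, -0.3, -0.3]
grip_width: 6.0
grip_force: 0.0
```

Request:
{"op": "arm_command", "data": {
  "moves": [
    [[0,0,10,0,0],[0,0,10,0,0],[0,0,5,0,0],[0,0,2,0,0],[0,0,2,0,0],[0,0,0,0,0],[0,0,0,0,0]]
  ]
}}

```text
time: 22.02
tcp_pos: [541.7, 378.0, 49.5]
ee_rot: [-3.142, 0.0, -0.09]
ft_force: [0.8, -0.3, 0.6]
grip_width: 0.6
grip_force: 0.0
```

Request:
{"op": "arm_command", "data": {
  "moves": [
    [[0,0,1,0,0],[0,0,1,0,0],[0,0,1,0,0],[0,0,1,0,0],[0,0,0,0,0],[0,0,0,0,0]]
  ]
}}

```text
time: 22.52
tcp_pos: [541.9, 378.0, 46.5]
ee_rot: [-3.141, -0.001, -0.09]
ft_force: [-0.2, -1.7, 5.1]
grip_width: 0.3
grip_force: 2.4
```

Contact with the bar top is at 46.5, exactly the fully-down height of 40 + 6.5. I'll press once more, then retreat and look.

Request:
{"op": "arm_command", "data": {
  "moves": [
    [[0,0,1,0,0],[0,0,0.5,0,0],[0,0,0,0,0],[0,0,-5,0,0],[0,0,-20,0,0],[0,0,-35,0,0],[0,0,-35,0,0],[0,30,-35,0,0],[0,35,-30,0,0],[0,40,0,0,0],[0,40,0,0,0],[0,40,0,0,0],[0,40,0,0,0],[0,40,0,0,0],[0,40,0,0,0],[0,40,0,0,0],[0,40,0,0,0],[0,40,0,0,0],[0,0,0,0,0],[0,0,0,0,0]]
  ]
}}

```text
time: 24.18
tcp_pos: [503.6, -41.7, 197.9]
ee_rot: [3.141, -0.0, -0.096]
ft_force: [-0.2, -0.7, 0.5]
grip_width: 0.2
grip_force: 0.0
```

Run:
```python
from h import *
s=optics.grab_frame("side");t=optics.grab_frame("top");print(telemetry.state()["tcp_pos"],telemetry.state()["ft_force"])
a=cv2.resize(s[360:480,250:390],None,fx=4,fy=4,interpolation=cv2.INTER_CUBIC)
b=cv2.resize(t[180:260,110:230],None,fx=2,fy=2,interpolation=cv2.INTER_CUBIC)
c=np.zeros((480,800,3),np.uint8);c[:480,:560]=a;c[:160,560:800]=b
cv2.imwrite("pics/g7.png",c[:,:,::-1])
```

```text
[504.0554508  -38.15845303 197.96136148] [-0.06780655 -0.90805032  0.45305167]
```

View pics/g7.png

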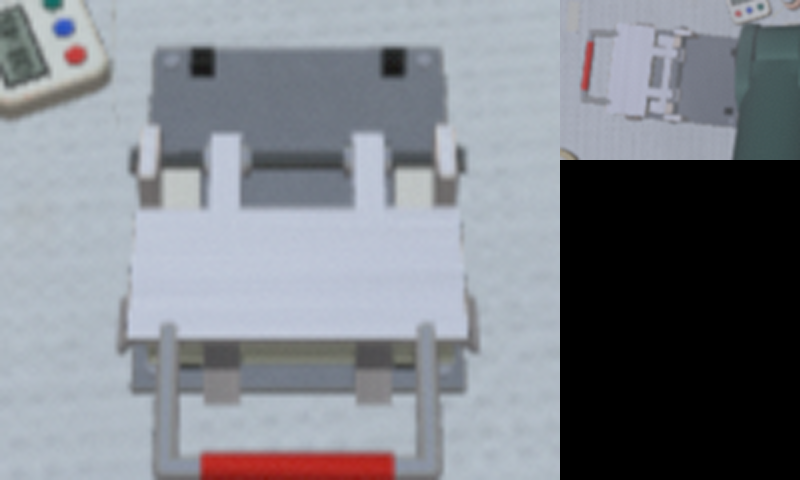

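The leaf lies flat on the far side, with the bar at crop (297,465) and the stack sandwiched under the plate. No caps are loose and the arm is clear.

```bash
python3 -c "
from rig import r
print(r.finish_job())"
```

```text
the job is handed in; nothing more can be done
None
```

I laid the three-ring white tray on the yellow one and swung the jig fully over; the leaf is flat, the arm is clear and the job is handed in at about 24 s. The plate hides the caps: none are visible loose, but I couldn't confirm them in the pockets, and no verdict came back.

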